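# Find the rocking cover and hold it home

### The arm

A 6-joint arm with a two-finger parallel gripper is mounted at the origin on a cart in front of the work surface, level with it; the furniture and walls round the work are solid. World frame = base frame: x ahead of the robot, y to its left, z up, the work surface at z = 0. Lengths are in m, angles in rad, forces in N, time in s.
With the tool pointing down it reaches from about 0.375 to 0.9 m from the base axis. Payload 3.1 kg.
Tool frame: the origin (TCP) lies at the very end of the fingers, on their centre line; the grasp point (between the pads) lies 19 mm behind it; y points along the fingers, x is the direction in which the jaws open and shut, and the axes are right-handed (so a half turn about y gives the same grasp; the last joint's range is limited). The gripper opens to 87 mm and grips with 3 to 60 N. Pads are 19 mm wide; open, the fingers measure 117 mm over their backs; the gripper's body (75 mm by 190 mm) begins 51 mm behind the grasp point.
Start: joints at [-1.45, 0.527, 1.433, -0, 1.181, -0.178], TCP at [0.184, -0.597, 0.223] pointing down, gripper open.
Joint ranges: [-3.08, 3.08], [-0.75, 2.2], [0.22, 2.44], [-1.43, 4.57], [0, 2.65], [-2.85, 2.85]. Speed limits (rad/s): [2.79, 2.79, 3.14, 3.14, 3.14, 3.14].

### API

Orientations are given as a unit quaternion [x, y, z, w].
In Python, from rig import robot gives the robot as it stands.
- The arm moves only by the shell command python3 -m creep 'ROWS' [FORCE]. ROWS is JSON, a list of rows, each a list of 3 entries, a list of its own where there are three numbers: the shift along the tool's x, y, z in mm, then the turn about the tool's y in rad, then the opening, from 0 (shut) to 1 (fully open). A call has 1 to 8 rows; each row shifts and turns the commanded pose from where the row before left it, along the tool's axes as they then stand; what a row does not reach is not made up. A row lasts 1/10 s, in which the tool goes at most 50 mm and 8.59 degrees, less where a joint would pass 70% of its speed; a pose out of reach is approached as far as the arm can. A call with a gripper value outside its range is refused whole. The fingers move at their own pace and stop on an object; FORCE is the grip in N (left out, the last holds). Time passes only in rows, so rows that do not move let the fingers close. It gives the time, the measured TCP pose, the force and the opening at its end, in the units of the state.
- robot.get_obs(): the state, without advancing time (a new reading comes with each control period).
- robot.camera(name): name is "side" or "top"; returns a dict with "pixels" (480x640x3 uint8, red, green, blue), "fx", "fy", "cx", "cy" (pixels), "position" and "rotation" of the camera in the world. Camera axes: x right, y up, looking along -z (the intrinsics and any distortion apply to the point x, -y, -z); pixel columns grow to the right and rows downward; lengths in m; the calibration is good to about 2 mm. A picture is of the moment at which its call begins. There is no depth.
- robot.hand_in(): hands the job in, once; it reports no verdict.
The state is a dict: "time": time; "q": joint angles; "joint_velocities": joint speeds; "joint_torque": joint torques, N m; "position": TCP position; "tool_rot": TCP orientation; "ft_force": force on the tool from outside, world axes, zero at the start; "moment": the same for the moment, N m; "grip_width": finger opening in m.
Only numpy, scipy, OpenCV 4.12 (cv2) and the standard library are available. Lean on these libraries where they do the work, as an engineer would, in place of code of your own. Each camera call takes 0.05 s, during which the arm holds its last target.

### The job

One of the four cover plates on the grey terminal box is not seated: press the plates one after another near an edge until you find the one that rocks. Then press that plate down at its middle until it is flush like the others, and finish while still holding it down with the fingertips so that its screws can be fitted. Do not lift any plate, and leave the other things on the table alone.

Things in the scene. Friction and masses are not known exactly. Their poses are not given: they have to be found in the camera images.
- access_box: Grey metal box fixed on the table, 216 x 216 x 45 mm high; origin at the centre of its underside, z up, x towards its side with two black cable glands (away from the robot, turned up to 0.4 rad). In its top four 84 mm square pockets, 10 mm deep, centred at x, y = +-48 mm, with 12 mm webs between; a ledge 9 mm wide, 35 mm above the table, runs round each. The covers lie in them.
- cover_1: Plain aluminium cover plate, 80 x 80 x 10 mm, 0.12 kg, four dark empty screw holes, loose in the far left (box x +48, y +48 mm) pocket with 2 mm play all round. Origin: centre of its underside; axes as the box's. Seated: underside on the ledge, top flush with the box, cannot rock. One of the four, any of them, is unseated: level but 3 mm proud on a sprung catch under its middle.
- cover_2: Plain aluminium cover plate, 80 x 80 x 10 mm, 0.12 kg, four dark empty screw holes, loose in the far right (box x +48, y -48 mm) pocket with 2 mm play all round. Origin: centre of its underside; axes as the box's. When unseated, 1 to 4 N near an edge, 25 mm or more from its middle, tips it 0.08 rad until that edge meets the ledge; let go, it falls level.
- cover_3: Plain aluminium cover plate, 80 x 80 x 10 mm, 0.12 kg, four dark empty screw holes, loose in the near left (box x -48, y +48 mm) pocket with 2 mm play all round. Origin: centre of its underside; axes as the box's. The unseated cover's catch has a round head 12 mm across; pressed at the middle it starts to give at 3 to 4 N.
- cover_4: Plain aluminium cover plate, 80 x 80 x 10 mm, 0.12 kg, four dark empty screw holes, loose in the near right (box x -48, y -48 mm) pocket with 2 mm play all round. Origin: centre of its underside; axes as the box's. The unseated cover goes down flush under about 5 N at its middle and comes up again when let go.
- screwdriver_cross: Bystander: yellow-handled screwdriver, 190 mm, lying left of the box. Origin at the centre of its underside.
- wedge: Bystander: brown wooden wedge, 34 x 100 x 28 mm, lying left of the box. Origin at the centre of its underside.
- brass_weight: Bystander: brass weight, 37 mm across, 47 mm tall, standing right of the box. Origin at the centre of its underside.
- cork_sander: Bystander: cork sanding block, 60 x 102 x 35 mm, lying right of the box. Origin at the centre of its underside.
- putty_tin: Bystander: round green and grey tin, 79 mm across, 42 mm tall, standing at the right. Origin at the centre of its underside.
- tape_1: Bystander: roll of masking tape, 99 mm across, 25 mm tall, lying at the far left of the table. Origin at the centre of its underside.
Not all that is in view belongs to the job. What is shaped like the cover_4 but pink is not meant.

How it is judged:
On the way:
1. the unseated cover, pressed near an edge with the fingers, tips by more than 0.025 rad (((contact force between the fingers and cover_1 above 0.3 N and angle between the z axis of cover_1 and the z axis of access_box, either way round above 0.025 rad) or (contact force between the fingers and cover_2 above 0.3 N and angle between the z axis of cover_2 and the z axis of access_box, either way round above 0.025 rad) or (contact force between the fingers and cover_3 above 0.3 N and angle between the z axis of cover_3 and the z axis of access_box, either way round above 0.025 rad) or (contact force between the fingers and cover_4 above 0.3 N and angle between the z axis of cover_4 and the z axis of access_box, either way round above 0.025 rad))), for 0.05 s.
At the end, for the whole second after the job is handed in: All four covers lie in their pockets, undersides within 1.5 mm of the ledge and level with the box within 0.025 rad, while the fingers press on a cover with more than 1 N (the unseated one comes up again unless it is the one held) (z of cover_1 in the frame of access_box between 0.032 and 0.0365 m and z of cover_2 in the frame of access_box between 0.032 and 0.0365 m and z of cover_3 in the frame of access_box between 0.032 and 0.0365 m and z of cover_4 in the frame of access_box between 0.032 and 0.0365 m and angle between the z axis of each of cover_1, cover_2, cover_3, cover_4 and the z axis of access_box, either way round below 0.025 rad and (contact force between the fingers and cover_1 above 1 N or contact force between the fingers and cover_2 above 1 N or contact force between the fingers and cover_3 above 1 N or contact force between the fingers and cover_4 above 1 N)); the arm keeps its last pose, push and grip.
It fails at once if a cover is lifted: its origin rises more than 10 mm above the ledge (z of any of cover_1, cover_2, cover_3, cover_4 in the frame of access_box above 0.045 m).
It fails at once if a bystander is moved by more than 25 mm (distance of any of screwdriver_cross, wedge, brass_weight, cork_sander, putty_tin, tape_1 from where it was at the start of the episode above 0.025 m).
It also fails if it takes over 45 s, if anything falls off the work surface, if the arm or the gripper's body presses on something with over 40 N, if the wrist force passes 120 N, or if a joint passes its speed limit or range.

## Working session

There is one attempt and no reset: what is moved stays moved. The work goes in short steps, Python scripts to look and compute and a shell command to move; the robot and the scene stay as the last step left them, time stands still between calls to the robot, and variables do not carry over. Pictures are saved under pics/ and viewed, and the job is handed in when it is done.

```bash
ls; mkdir -p pics
python3 - <<'E'
from rig import robot
import cv2
o=robot.get_obs();print(o)
for n in("top","side"):
    c=robot.camera(n);cv2.imwrite(f"pics/{n}0.png",c["pixels"][...,::-1]);print({k:v for k,v in c.items() if k!="pixels"})
E
```

```text
pics
{'time': 0.0, 'q': array([-1.45047279e+00,  5.28459438e-01,  1.43388536e+00, -6.30698899e-06,
        1.18139499e+00, -1.78528867e-01]), 'joint_velocities': array([-2.74966628e-04,  1.31367152e-03, -5.19379999e-04, -1.63367758e-04,
       -8.64014585e-05, -4.78470241e-04]), 'joint_torque': array([ 3.62959790e-04, -4.40043640e+01, -1.76593351e+01,  6.32353686e-02,
        5.83069073e-02, -1.73220487e-04]), 'position': array([ 0.18393566, -0.59656362,  0.22158116]), 'tool_rot': array([-0.56831312,  0.42051447, -0.41946959,  0.56941464]), 'ft_force': array([0.01081034, 0.31953481, 0.37389807]), 'moment': array([-0.00970987, -0.04152018,  0.02254329]), 'grip_width': 0.0871702941889927}
{'fx': 613.610432438976, 'fy': 613.610432438976, 'cx': 312.94624194436483, 'cy': 240.65907459288155, 'position': array([0.37537681, 0.06669986, 1.66318235]), 'rotation': array([-0.04212388,  0.04378349,  0.70617019, -0.70543054])}
{'fx': 613.0828250589985, 'fy': 613.0828250589985, 'cx': 309.9049158746955, 'cy': 247.9520949702614, 'position': array([ 0.19175466, -1.20580734,  0.94015331]), 'rotation': array([ 0.47516859, -0.06315974, -0.13932793,  0.86649489])}
```

View pics/top0.png

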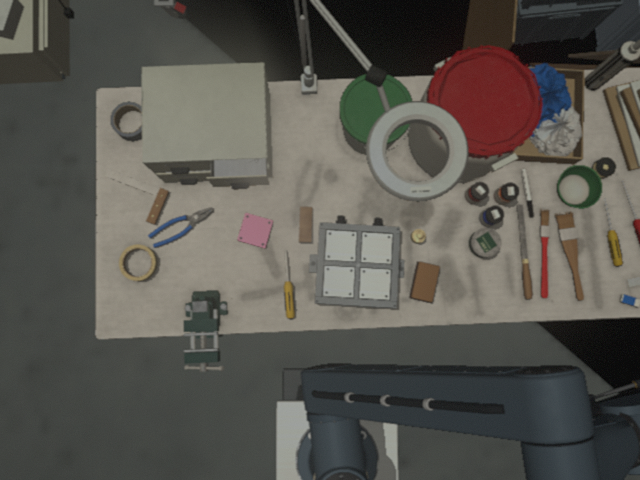

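View pics/side0.png

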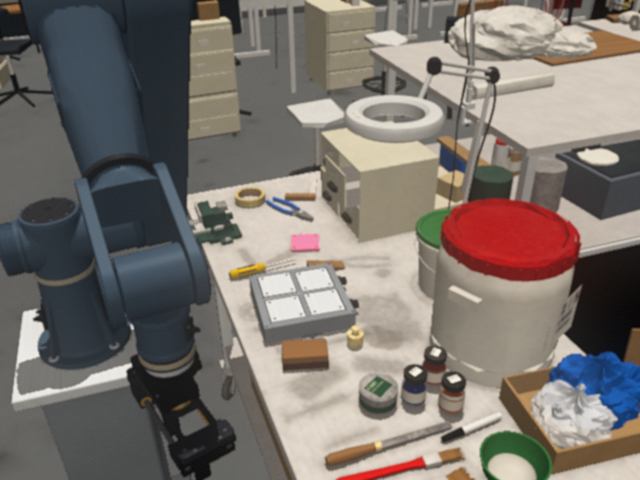

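The top view shows four covers in the grey box at about (341,245), (376,247), (340,281) and (375,284). The pink plate at (255,231) is the look-alike and isn't meant. The grey cabinet at (205,125), brass weight at (418,236) and cork block at (425,281) aren't part of the job. Next I'll measure the covers and check the choice in a close crop.

```bash
cat > h.py <<'E'
import numpy as np,cv2
from scipy.spatial.transform import Rotation as R
from rig import robot
def ray(c,u,v,z):
    d=R.from_quat(c["rotation"]).apply([(u-c["cx"])/c["fx"],-(v-c["cy"])/c["fy"],-1.])
    p=np.array(c["position"]);return p+d*(z-p[2])/d[2]
def covers(c,box,thr):
    g=cv2.cvtColor(c["pixels"],cv2.COLOR_RGB2GRAY);x0,y0,x1,y1=box
    m=np.zeros_like(g);m[y0:y1,x0:x1]=(g[y0:y1,x0:x1]>thr)*255
    cs,_=cv2.findContours(m,cv2.RETR_EXTERNAL,cv2.CHAIN_APPROX_NONE)
    return [k for k in cs if cv2.contourArea(k)>400]
E
python3 - <<'E'
from h import *
for n,box,thr in(("top",(322,228,396,302),150),("side",(255,265,352,325),170)):
    c=robot.camera(n);x0,y0,x1,y1=box
    g=cv2.cvtColor(c["pixels"],cv2.COLOR_RGB2GRAY)
    print(n,np.percentile(g[y0:y1,x0:x1],[5,20,50,80,95]))
    cr=c["pixels"][y0-30:y1+30,x0-30:x1+30];cv2.imwrite(f"pics/{n}1.png",cv2.resize(cr,None,fx=4,fy=4,interpolation=cv2.INTER_CUBIC)[...,::-1])
    ps=[]
    for k in covers(c,box,thr):
        cs=np.array([ray(c,u,v,.045)[:2] for u,v in k[:,0]],np.float32)
        (px,py),wh,a=cv2.minAreaRect(cs); print(n,cv2.minAreaRect(k)[0],px,py,wh,a);ps.append((px,py))
    print(np.mean(ps,0))
E
```

```text
top [ 97.75 106.   159.   162.   164.  ]
top (374.5732116699219, 283.6091003417969) 0.4589846730232239 -0.09947162866592407 (0.07554037123918533, 0.07578551024198532) 86.56783294677734
top (338.47998046875, 281.3600158691406) 0.4650784730911255 -0.004425991326570511 (0.07542025297880173, 0.07594221830368042) 86.43671417236328
top (376.36383056640625, 247.81553649902344) 0.5539031028747559 -0.10526081919670105 (0.0753362849354744, 0.07608582079410553) 86.55148315429688
top (340.4264221191406, 245.47132873535156) 0.5602511167526245 -0.010186631232500076 (0.07548573613166809, 0.07644819468259811) 86.61634063720703
[ 0.50955434 -0.05483627]
side [ 96. 149. 190. 231. 233.]
side (285.25201416015625, 308.135986328125) 0.4577772319316864 -0.09983713179826736 (0.08467990159988403, 0.08111529797315598) 86.88690948486328
side (323.9189147949219, 301.5135192871094) 0.5521947741508484 -0.10575512051582336 (0.08385258913040161, 0.08079319447278976) 86.44499206542969
side (276.5540466308594, 283.8243408203125) 0.4646097421646118 0.0007490776479244232 (0.08631177991628647, 0.08142057806253433) 86.61087036132812
side (313.9889831542969, 278.93670654296875) 0.5580822229385376 -0.010464098304510117 (0.08427194505929947, 0.08051428198814392) 87.01457214355469
[ 0.50816599 -0.05382682]
```

View pics/top1.png

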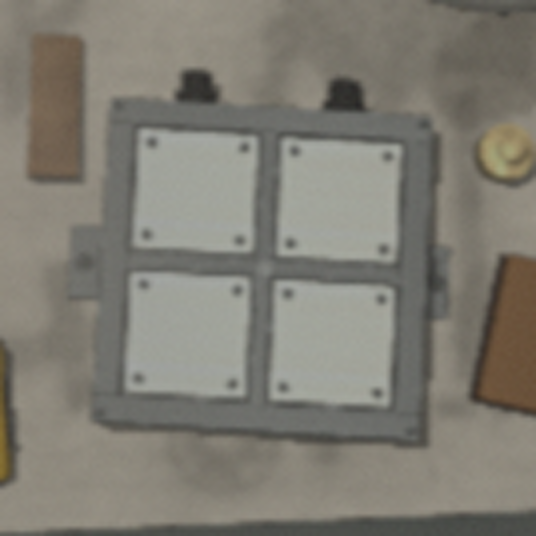

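View pics/side1.png

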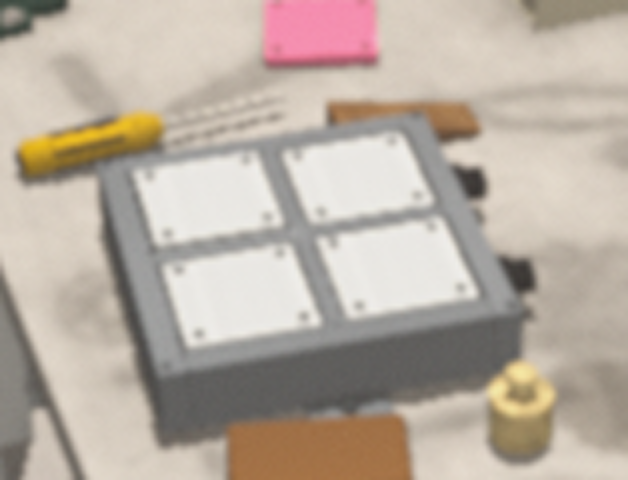

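The crop confirms four white covers in the grey box, and the pink plate lies well outside it. Top and side rays agree within 2 mm for three of the covers. Cover_3 (near left, top px (338,281), side px (276,284)) shifts about 5 mm away from the side camera, as a plate about 3 mm proud would, so I'll press it first.

```bash
cat >> h.py <<'E'
C=np.array([.509,-.0545]);yaw=-.060
bx=np.array([np.cos(yaw),np.sin(yaw)]);by=np.array([-bx[1],bx[0]])
def st(target=None,z=None):
    o=robot.get_obs();A=R.from_quat(o["tool_rot"]).as_matrix()
    print("t",round(o["time"],2),"pos",np.round(o["position"]*1e3,1),"F",np.round(o["ft_force"],2),"M",np.round(o["moment"],2),"w",round(o["grip_width"]*1e3,1))
    print("x",np.round(A[:,0],3),"y",np.round(A[:,1],3),"z",np.round(A[:,2],3))
    if target is not None:
        d=np.append(target,z)-o["position"];print("shift mm",np.round(A.T@d*1e3,1))
E
python3 - <<'E'
from h import *
c3=C-.048*bx+.048*by;print(c3)
st(c3,.12)
E
```

```text
[ 0.46396465 -0.0037081 ]
t 0.2 pos [ 184.  -596.9  221.9] F [ 0.42 -0.48  0.5 ] M [-0.03  0.   -0.01] w 86.9
x [ 0.294 -0.956 -0.001] y [-0.     0.001 -1.   ] z [0.956 0.294 0.   ]
shift mm [-484.3  102.7  442.2]
```

```bash
python3 -m creep '[[[-15,0,15],0,0],[[-34,0,34],0,0],[[-34,0,34],0,0],[[-34,0,34],0,0],[[-34,0,34],0,0],[[-34,0,34],0,0],[[-34,0,34],0,0],[[-34,0,34],0,0]]' 10; python3 -m creep '[[[-34,0,34],0,0],[[-34,0,34],0,0],[[-34,0,34],0,0],[[-34,0,34],0,0],[[-34,0,34],0,0],[[-20,0,20],0,0],[[0,0,0],0.12,0],[[0,0,0],0.12,0]]'
python3 - <<'E'
from h import *
c3=C-.048*bx+.048*by
st(c3+.031*bx,.075)
E
```

```text
time: 1.0
position: [0.3519, -0.2793, 0.2226]
tool_rot: [-0.569, 0.42, -0.42, 0.569]
ft_force: [1.2, 0.9, 0.2]
grip_width: 0.0309
time: 1.8
position: [0.4773, -0.0422, 0.2224]
tool_rot: [0.514, -0.486, 0.486, -0.514]
ft_force: [0.2, -0.3, 0.6]
grip_width: 0.0004
t 1.8 pos [477.3 -42.2 222.4] F [ 0.21 -0.28  0.64] M [ 0.02 -0.05 -0.02] w 0.4
x [ 0.057 -0.998  0.   ] y [-0. -0. -1.] z [ 0.998  0.057 -0.   ]
shift mm [-35.5 147.4  19.7]
```

```bash
python3 -m creep '[[[-35.5,0,19.7],0,0],[[0,20,0],0.117,0],[[0,35,0],0,0],[[0,40,0],0,0],[[0,30,0],0,0],[[0,15,0],0,0],[[0,5,0],0,0],[[0,0,0],0,0]]'
python3 - <<'E'
from h import *
c3=C-.048*bx+.048*by
st(c3+.031*bx,.052)
for n,b in(("top",(280,200,440,330)),("side",(220,230,380,350))):
    c=robot.camera(n)["pixels"];cv2.imwrite(f"pics/{n}2.png",cv2.resize(c[b[1]:b[3],b[0]:b[2]],None,fx=4,fy=4,interpolation=cv2.INTER_CUBIC)[...,::-1])
E
```

```text
time: 2.6
position: [0.4943, -0.0069, 0.0771]
tool_rot: [-0.485, 0.515, -0.514, 0.485]
ft_force: [-0.1, 0.6, -0.4]
grip_width: 0.0008
t 2.6 pos [494.3  -6.9  77.1] F [-0.13  0.62 -0.4 ] M [ 0.03  0.06 -0.01] w 0.8
x [-0.058 -0.998 -0.   ] y [-0.001  0.    -1.   ] z [ 0.998 -0.058 -0.001]
shift mm [-1.3 25.1  0.5]
```

View pics/side2.png

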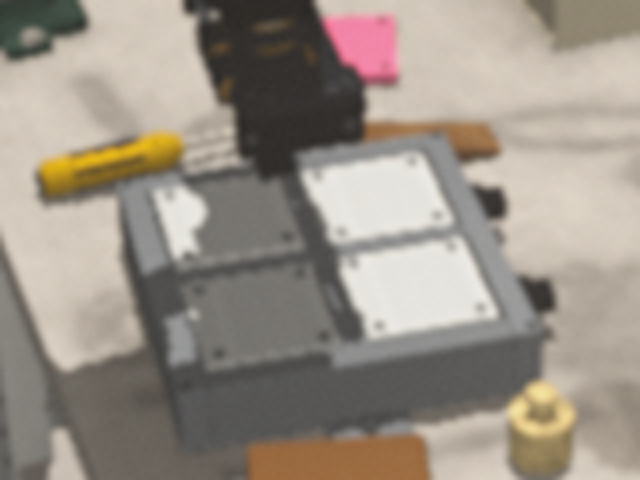

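View pics/top2.png

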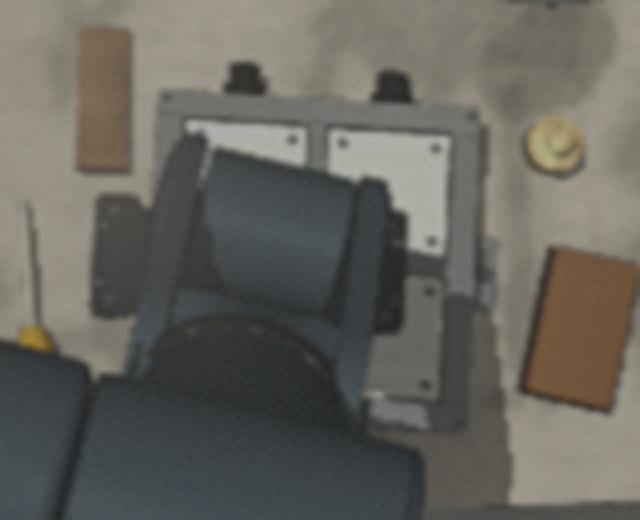

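The side view shows the fingertips at about (277,165) in the crop, above the far edge of cover_3. In the top view the wrist hides that cover. I'll descend in small steps and watch the force.

```bash
python3 -m creep '[[[0,12,0],0,0],[[0,10,0],0,0],[[0,3,0],0,0],[[0,0,0],0,0],[[0,0,0],0,0]]'; for i in 1; do python3 -m creep '[[[0,1,0],0,0],[[0,0,0],0,0]]';python3 -m creep '[[[0,1,0],0,0],[[0,0,0],0,0]]'; python3 -m creep '[[[0,1,0],0,0],[[0,0,0],0,0]]'; done
```

```text
time: 3.2
position: [0.4945, -0.0069, 0.0524]
tool_rot: [-0.485, 0.514, -0.514, 0.485]
ft_force: [0.3, 0.0, -0.1]
grip_width: 0.0002
time: 3.4
position: [0.4947, -0.0069, 0.0517]
tool_rot: [0.485, -0.514, 0.514, -0.485]
ft_force: [1.0, -0.4, -0.6]
grip_width: 0.0006
time: 3.6
position: [0.4945, -0.0069, 0.0506]
tool_rot: [0.485, -0.514, 0.514, -0.485]
ft_force: [0.2, 0.4, -0.4]
grip_width: 0.0002
time: 3.8
position: [0.4945, -0.0069, 0.0495]
tool_rot: [-0.485, 0.514, -0.514, 0.485]
ft_force: [-0.4, -0.5, -0.2]
grip_width: 0.0006
```

```bash
python3 -m creep '[[[0,1,0],0,0],[[0,0,0],0,0]]';python3 -m creep '[[[0,1,0],0,0],[[0,0,0],0,0]]'; python3 -m creep '[[[0,1,0],0,0],[[0,0,0],0,0]]'
```

```text
time: 4.0
position: [0.4945, -0.0069, 0.0484]
tool_rot: [-0.485, 0.514, -0.514, 0.485]
ft_force: [-0.8, 0.7, -0.1]
grip_width: 0.0007
time: 4.2
position: [0.4948, -0.007, 0.0475]
tool_rot: [0.485, -0.514, 0.514, -0.485]
ft_force: [0.8, 0.2, 0.9]
grip_width: 0.0006
time: 4.4
position: [0.495, -0.007, 0.0468]
tool_rot: [0.485, -0.514, 0.515, -0.485]
ft_force: [0.5, 0.5, 2.8]
grip_width: 0.0002
```

```bash
python3 -c "
from h import *
st()
st()"
```

```text
t 4.4 pos [495.   -7.   46.8] F [0.51 0.49 2.77] M [ 0.04 -0.04 -0.02] w 0.2
x [-0.058 -0.998  0.   ] y [ 0.001 -0.    -1.   ] z [ 0.998 -0.058  0.001]
t 4.4 pos [495.   -7.   46.8] F [0.51 0.49 2.77] M [ 0.04 -0.04 -0.02] w 0.2
x [-0.058 -0.998  0.   ] y [ 0.001 -0.    -1.   ] z [ 0.998 -0.058  0.001]
```

Contact came at about 48 mm, which is already 3 mm proud. I'll keep pressing.

```bash
python3 -m creep '[[[0,0.7,0],0,0],[[0,0,0],0,0]]';python3 -m creep '[[[0,0.7,0],0,0],[[0,0,0],0,0]]'; python3 -m creep '[[[0,0.7,0],0,0],[[0,0,0],0,0],[[0,0,0],0,0]]'
python3 - <<'E'
from h import *
b=(220,230,380,350)
c=robot.camera("side")["pixels"];cv2.imwrite("pics/side3.png",cv2.resize(c[b[1]:b[3],b[0]:b[2]],None,fx=4,fy=4,interpolation=cv2.INTER_CUBIC)[...,::-1])
st()
E
```

```text
time: 4.6
position: [0.4948, -0.007, 0.0463]
tool_rot: [0.485, -0.514, 0.515, -0.485]
ft_force: [0.3, -0.1, 6.8]
grip_width: 0.0005
time: 4.8
position: [0.4945, -0.0069, 0.0457]
tool_rot: [0.485, -0.514, 0.514, -0.485]
ft_force: [-0.3, 0.7, 8.2]
grip_width: 0.0008
time: 5.1
position: [0.4943, -0.0069, 0.0454]
tool_rot: [0.485, -0.514, 0.514, -0.485]
ft_force: [-1.3, -0.8, 10.8]
grip_width: 0.0003
t 5.15 pos [494.3  -6.9  45.4] F [-1.97  0.51 11.08] M [ 0.04  0.36 -0.01] w 0.8
x [-0.058 -0.998  0.   ] y [ 0. -0. -1.] z [ 0.998 -0.058  0.   ]
```

View pics/side3.png

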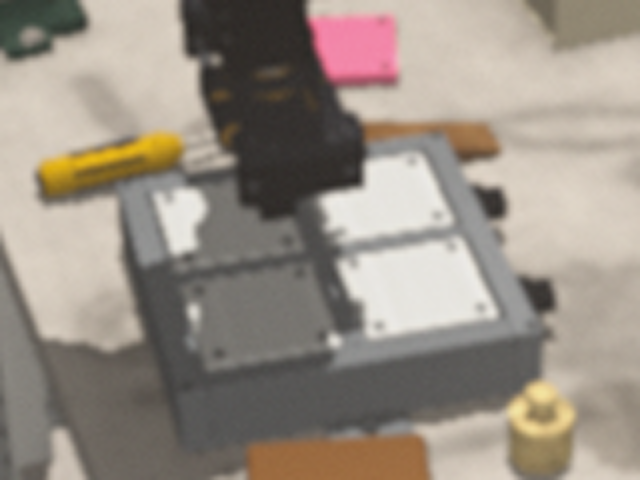

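Run:
```python
from h import *
a=cv2.imread("pics/side2.png");b=cv2.imread("pics/side3.png")
o=[cv2.resize(i[130:390,100:360],None,fx=1.5,fy=2) for i in(a,b)]
f=lambda i:np.clip(i.astype(float)*2,0,255).astype(np.uint8)
cv2.imwrite("pics/cmp3.png",f(np.hstack(o)))
```

```text
(no output)
```

View pics/cmp3.png

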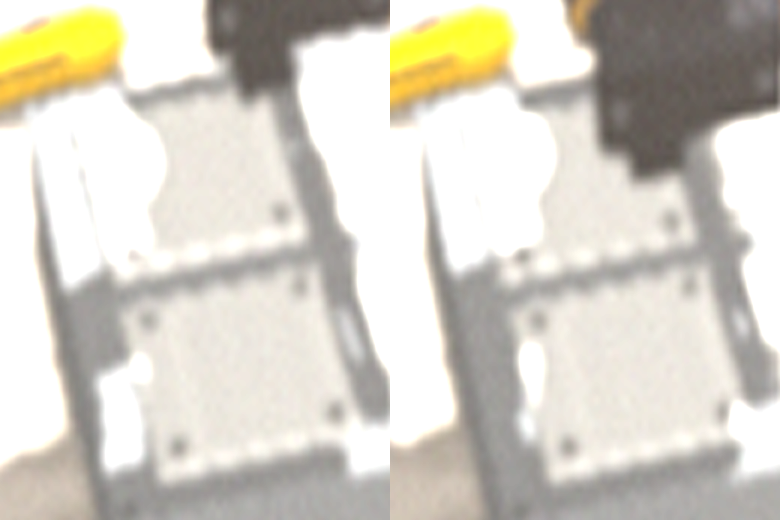

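The far-right hole has dropped about 1.2 px and the near-right hole has not, so the plate tilted. The contact height also gave way about 2.5 mm under load. 11 N may have started compressing the catch, so I'll ease to about 3 N, move outward a little, and measure the tilt again.

```bash
python3 -m creep '[[[0,-5,0],0,0],[[0,0,2.5],0,0],[[0,1,0],0,0],[[0,0.8,0],0,0],[[0,0,0],0,0],[[0,0,0],0,0]]';python3 -m creep '[[[0,0.7,0],0,0],[[0,0,0],0,0]]'; python3 -m creep '[[[0,0.7,0],0,0],[[0,0,0],0,0]]';  python3 - <<'E'
from h import *
b=(220,230,380,350)
c=robot.camera("side")["pixels"];cv2.imwrite("pics/side4.png",cv2.resize(c[b[1]:b[3],b[0]:b[2]],None,fx=4,fy=4,interpolation=cv2.INTER_CUBIC)[...,::-1])
st()
a=cv2.imread("pics/side2.png");b=cv2.imread("pics/side4.png")
o=[cv2.resize(i[130:390,100:360],None,fx=1.5,fy=2) for i in(a,b)]
f=lambda i:np.clip(i.astype(float)*2,0,255).astype(np.uint8)
cv2.imwrite("pics/cmp4.png",f(np.hstack(o)))
E
```

```text
time: 5.75
position: [0.4969, -0.007, 0.0474]
tool_rot: [-0.485, 0.515, -0.514, 0.485]
ft_force: [-0.7, -0.1, 0.0]
grip_width: 0.0002
time: 5.95
position: [0.497, -0.007, 0.0468]
tool_rot: [-0.485, 0.514, -0.514, 0.485]
ft_force: [0.9, 0.3, -0.0]
grip_width: 0.0008
time: 6.15
position: [0.4971, -0.0071, 0.0466]
tool_rot: [0.485, -0.514, 0.514, -0.485]
ft_force: [-0.1, 0.1, 3.0]
grip_width: 0.0005
t 6.2 pos [497.1  -7.1  46.5] F [1.06 0.46 4.68] M [ 0.05  0.03 -0.02] w -0.1
x [-0.058 -0.998  0.   ] y [ 0. -0. -1.] z [ 0.998 -0.058  0.   ]
```

View pics/cmp4.png

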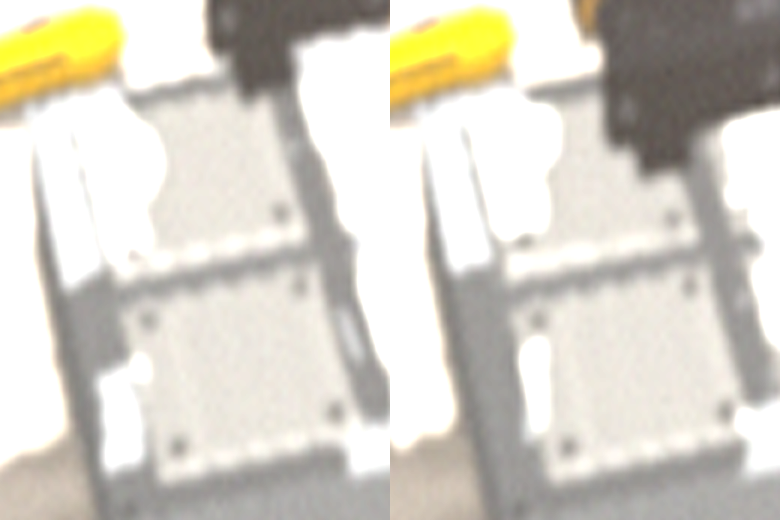

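In cover_3 the near-right hole rose about 2 px (258→242 in the enlarged view) and the far hole dropped. That is a clear rock of about 0.08 rad under 3–5 N. Cover_3 is the unseated plate, so next I'll press it at the middle.

```bash
python3 -m creep '[[[0,-5,0],0,0],[[0,0,0],0,0]]'; python3 -c "
from h import *
st(C-.048*bx+.048*by,.0495)"
```

```text
time: 6.4
position: [0.4971, -0.0071, 0.0516]
tool_rot: [0.485, -0.514, 0.514, -0.485]
ft_force: [0.2, -1.3, 0.4]
grip_width: 0.0005
t 6.4 pos [497.1  -7.1  51.6] F [ 0.22 -1.27  0.36] M [-0.01  0.08 -0.02] w 0.5
x [-0.058 -0.998  0.   ] y [ 0. -0. -1.] z [ 0.998 -0.058  0.   ]
shift mm [ -1.4   2.1 -33.3]
```

```bash
python3 -m creep '[[[-1.4,0,-16],0,0],[[0,0,-17.3],0,0],[[0,1,0],0,0],[[0,1,0],0,0],[[0,0,0],0,0],[[0,0,0],0,0]]'; python3 -m creep '[[[0,0.8,0],0,0],[[0,0.8,0],0,0],[[0,0,0],0,0]]'; python3 -m creep '[[[0,1,0],0,0],[[0,0,0],0,0],[[0,0,0],0,0]]';python3 -m creep '[[[0,1,0],0,0],[[0,0,0],0,0],[[0,0,0],0,0]]'
```

```text
time: 7.0
position: [0.4651, -0.004, 0.0492]
tool_rot: [0.485, -0.514, 0.515, -0.486]
ft_force: [-0.5, 0.0, 0.4]
grip_width: 0.0004
time: 7.3
position: [0.4647, -0.0039, 0.0478]
tool_rot: [0.485, -0.514, 0.515, -0.486]
ft_force: [1.9, -0.5, 2.8]
grip_width: 0.0003
time: 7.6
position: [0.4646, -0.0039, 0.0468]
tool_rot: [0.485, -0.514, 0.515, -0.486]
ft_force: [1.0, 0.7, 3.8]
grip_width: 0.0007
time: 7.9
position: [0.4646, -0.0039, 0.0457]
tool_rot: [0.485, -0.514, 0.515, -0.486]
ft_force: [2.0, -0.9, 4.0]
grip_width: 0.0009
```

The catch is giving at about 4 N, as the task describes. I'll press on to flush.

```bash
python3 -m creep '[[[0,1,0],0,0],[[0,0,0],0,0],[[0,0,0],0,0]]'; python3 -m creep '[[[0,0.7,0],0,0],[[0,0,0],0,0],[[0,0,0],0,0]]';python3 -m creep '[[[0,0.5,0],0,0],[[0,0,0],0,0],[[0,0,0],0,0]]'
```

```text
time: 8.2
position: [0.4647, -0.0039, 0.0454]
tool_rot: [0.485, -0.514, 0.515, -0.486]
ft_force: [1.2, 1.4, 9.6]
grip_width: 0.0003
time: 8.5
position: [0.4647, -0.0039, 0.0453]
tool_rot: [0.485, -0.514, 0.515, -0.486]
ft_force: [1.1, 0.6, 16.9]
grip_width: 0.0002
time: 8.8
position: [0.4647, -0.0039, 0.0453]
tool_rot: [0.485, -0.513, 0.515, -0.486]
ft_force: [0.5, -0.1, 21.8]
grip_width: 0.0009
```

It stopped solidly at z = 45.3 mm, which is flush, and the force rises with no further travel. I'll let it settle and take a last look.

```bash
python3 -m creep '[[[0,0,0],0,0],[[0,0,0],0,0],[[0,0,0],0,0],[[0,0,0],0,0],[[0,0,0],0,0]]'
python3 - <<'E'
from h import *
b=(200,220,360,340)
c=robot.camera("side")["pixels"];cv2.imwrite("pics/side5.png",cv2.resize(c[b[1]:b[3],b[0]:b[2]],None,fx=5,fy=5,interpolation=cv2.INTER_CUBIC)[...,::-1])
st()
E
```

```text
time: 9.3
position: [0.4647, -0.0039, 0.0453]
tool_rot: [0.485, -0.513, 0.515, -0.486]
ft_force: [0.5, 0.1, 21.2]
grip_width: 0.0005
t 9.35 pos [464.7  -3.9  45.3] F [-0.53  0.26 20.97] M [ 0.13 -0.03  0.05] w 0.8
x [-0.058 -0.998  0.001] y [ 0.003 -0.001 -1.   ] z [ 0.998 -0.058  0.003]
```

View pics/side5.png

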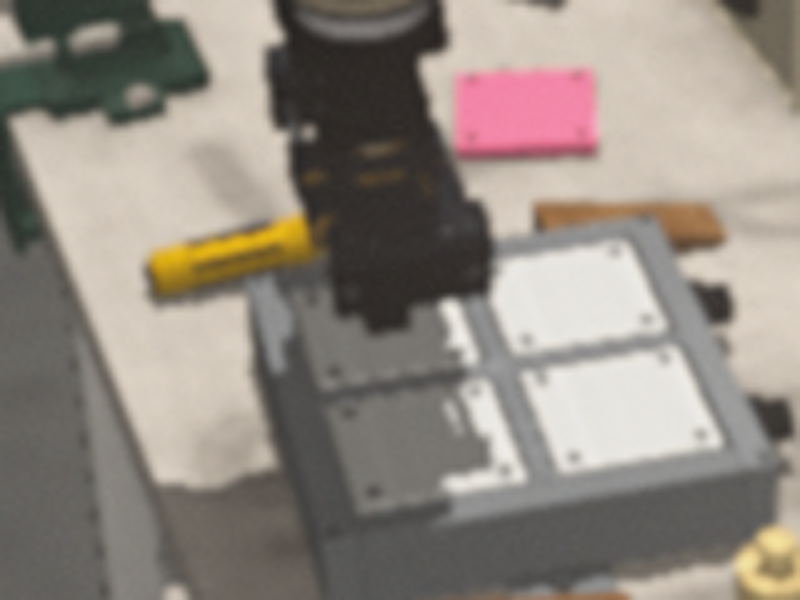

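The fingertips at (390,320) press the middle of cover_3. It lies level with its neighbours, and the screwdriver, wedge and brass weight haven't moved. The force is steady at 21 N, so I'm handing in.

```bash
python3 -c "
from rig import robot
print(robot.hand_in())"
```

```text
the job is handed in; nothing more can be done
None
```

The unseated plate was cover_3 (near left). I pressed it flush and handed in at 9.4 s with the closed fingertips still holding it down; no verdict is reported.

- **Finding it:** The two camera views disagreed by about 5 mm on cover_3 alone, as a plate 3 mm proud would. I therefore pressed it first and did not press the other three.
- **Rocking:** My first edge press reached 11 N and gave an unclear tilt. I repeated it at 3–5 N, and the near edge rose about 2 px while the far edge dropped, roughly 0.08 rad.
- **Pressing flush:** Pressed at the middle, the catch gave at about 4 N. The plate stopped solidly with the fingertips at z = 45.3 mm, level with the box top at 45 mm.
- **Last checks:** The holding force was steady at about 21 N, and the last picture shows all four covers level. The bystanders in that picture (screwdriver, wedge, brass weight) had not moved. The cork block, tin and tape were mostly or wholly out of that view, and the arm did not go near them at table height.

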